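# Hang the drip can, then reset the drain valve two turns open

## Robot

A 7-joint arm with a two-finger parallel gripper is mounted at the origin on the work surface. World frame = base frame: x ahead of the robot, y to its left, z up, the work surface at z = 0. Lengths are in mm, angles in rad, forces in N, time in s.
With the tool pointing down it reaches from about 425 to 1025 mm from the base axis. Payload 9.4 kg.
Tool frame: the origin (TCP) lies on the centre line of the jaws, within the pads' length; the fingertips stand 22 mm ahead of it and the grasp point (between the pads) lies 3 mm ahead of it; z points along the fingers, x is the direction in which the jaws open and shut, and the axes are right-handed (so a half turn about z gives the same grasp; the last joint's range is limited). The gripper opens to 93 mm and grips with 3 to 60 N. Pads are 15 mm wide; open, the fingers measure 128 mm over their backs; the gripper's body (75 mm by 188 mm) begins 65 mm behind the grasp point.
Start: joints at [-1.229, 0.599, -0.003, 1.599, 0.002, 0.943, -0.08], TCP at [294.835, 662.342, 240.618] pointing down, gripper open.
Joint ranges: [-2.57, 2.57], [-0.35, 1.97], [-1.29, 1.29], [0.11, 2.56], [-1.05, 4.19], [0.11, 1.86], [-2.63, 2.63]. Speed limits (rad/s): [2.22, 2.22, 3.01, 3.01, 3.14, 3.14, 3.14].

## Interface

Orientations are given as a rotation vector (axis times angle).
In Python, from station import r gives the robot as it stands. The module is installed in compiled form; this text tells all that it offers.
- The arm moves only by the tool drive_tool, never from a script. Its argument "plan" is a list of rows, each a list of 6 numbers: the shift along the tool's x, y, z each as a share of 500 mm, from -1 to 1, then the turn, a rotation vector about the tool's x, y, z each as a share of 360 degrees, from -1 to 1. A call has exactly 10 rows; each row is the pose to reach, as a shift and turn from the pose commanded when the call began, along the tool's axes at that moment, turning the shorter way round; what a row does not reach only later rows make up. A row lasts 1/10 s, in which the tool goes at most 50 mm and 8.59 degrees, less where a joint would pass 70% of its speed; a pose out of reach is approached as far as the arm can. A call with a number of a shift or a turn outside -1 to 1 is refused whole. A call with a gripper value outside its range is refused whole. "gripper" is the opening, from -1 (shut) to 1 (fully open), so that 0 is half open, set as the call begins (left out, the last holds). The fingers move at their own pace and stop on an object; the grip force is fixed at half the most. Time passes only in rows, so rows that repeat a pose let the fingers close, or fill a call up. It gives the time, the measured TCP pose, the force and the opening at its end, in the units of the state.
- r.read_state(): the state, without advancing time (a new reading comes with each control period).
- r.grab_frame(name): name is "scene" or "side" or "wrist"; returns a dict with "img" (400x640x3 uint8, red, green, blue), "camera_matrix" (3x3 intrinsics, pixels), "dist_coeffs" ([k1, k2, p1, p2, k3] as OpenCV has them; the pictures are not rectified), "world_to_cam" (4x4, takes a point from world to camera coordinates); the wrist camera has in their place "tool_from_camera" (4x4, takes a point from camera to tool coordinates, whose origin is the TCP and whose axes are the tool frame's). Camera axes: x right, y down, z forward; pixel columns grow to the right and rows downward; lengths in mm; the calibration is good to about 2 mm. A picture is of the moment at which its call begins: read the wrist's pose just before it. There is no depth.
- r.hand_in(): hands the job in, once; it reports no verdict.
The state is a dict: "clock": time; "joint_positions": joint angles; "joint_vel": joint speeds; "tau": joint torques, N m; "position": TCP position; "eef_rot": TCP orientation; "wrist_force": force on the tool from outside, world axes, zero at the start; "ft_torque": the same for the moment, N m; "gripper_width": finger opening in mm.
Only numpy, scipy, OpenCV 4.12 (cv2) and the standard library are available. Lean on these libraries where they do the work, as an engineer would, in place of code of your own. Each camera call takes 0.05 s, during which the arm holds its last target. There are 200 camera calls.

## Task

First hang the drip can by its bail on the hook of the drain manifold and let go of it; only then turn the handwheel clockwise until the valve is shut against its stop, and back it off exactly two full turns anticlockwise. Finish holding the wheel still there, with the gripper closed on the wheel's upright handle: do not let go at the end. Leave the can hanging and the other things on the bench where they are.

Things in the scene. Friction and masses are not known exactly. Their poses are not given: they have to be found in the camera images.
- manifold: fixed drain manifold bolted to a dark steel base plate (165 x 300 x 12 mm). Origin under the plate on the bench, z up. A brass valve with handwheel stands at its +y end, the outlet post with the hook at its -y end (170 mm apart). Its +x is the direction from the hook's open end to the post.
- hook_seat (a point): where the can is to hang: a point on the centre line of the hook's level round steel bar (10 mm thick), 165 mm above the bench; axes as the manifold's. The bar runs along x: 65 mm to the post at +x, 45 mm to the open end at -x, where it turns up. Under it, underside 28 mm below this point, a 12 mm brass nozzle from the post ends 20 mm on the +x side of this point.
- hook_tip (a point): end of the hook's upturned tip: centre of its rounded end (radius 5 mm), 54 mm from hook_seat towards -x and 22 mm higher, so the tip's top is 27 mm above the bar's centre line. The post (18 mm thick) at the other end stands only 5 mm above the centre line.
- can: loose aluminium drip can, 0.16 to 0.26 kg, the only one with a bail: 72 mm across, 50 mm tall, origin under its bottom, z up, same either way round. The rigid steel bail is an arch in the can's y-z plane: uprights at y = +-38.5 mm, top bar 10 mm wide (x), 6 mm thick, its middle 32 mm kinked up 12 mm like a gable, which centres it on the hook. Opening 72 mm wide, 78 mm (89 at the peak) high above the rim.
- can_bail (a point): underside of the peak of the can's bail, 139 mm above the can's bottom; axes as the can's. When hung it lies about 6 mm above the centre line of the hook's bar, which then runs along the can's x through the arch.
- can_grip (a point): centre of the black upright grip block on top of the bail: 16 x 16 mm, sides along the can's x and y, from 147 to 193 mm above the can's bottom; this point is at 170 mm. Nothing else is that high on the can.
- wheel_axis (a point): centre of the handwheel's rim on its upright axis, 165 mm above the bench; dark steel rim 122 mm outer diameter, 12 mm thick (top 171 mm above the bench), three spokes, hub top level with the rim's top. The wheel does not rise or sink as it turns.
- handle_mid (a point): middle of the wheel's upright handle, a black round grip 24 mm thick, 50 mm tall (171 to 221 mm above the bench, this point at 196 mm). It stands on the rim 55 mm from the wheel's axis and goes round with the wheel. It spins freely about its own upright axis, so a gripper closed on it can carry it round in a circle without itself turning.
- handle: the same handle as a body, origin at its foot on the rim; its own spin means nothing.
- wheel (a joint): rotation of the handwheel, rad: 0 = shut against the hard stop, grows anticlockwise seen from above (opening), 6.283 a full turn, at most 22. Starts between a quarter and 0.8 turn open; two turns is 12.57. At 0 the handle stands on the manifold's -x side of the wheel. Constant friction, 2 to 3 N at the handle; it stays where it is left.
- oil_bottle: loose clear plastic oil bottle, 56 mm across, 140 mm tall with white cap; stays where it is. Origin at its underside.
- fitting: loose brass pipe fitting, 36 mm across, 36 mm tall; stays where it is. Origin at its underside.
- wrench: loose steel wrench lying flat; stays where it is. Origin at its underside, mid length.
- cup: loose plain aluminium cup without any bail, 72 mm across, 60 mm tall; stays where it is. Origin at its underside.
- jar: loose white plastic jar, 64 mm across, 75 mm tall; stays where it is. Origin at its underside.
- screwdriver: loose screwdriver lying flat; stays where it is. Origin at its underside, mid length.

How it is judged (in metres and radians):
On the way, in this order (a step that is already met when the one before it is completed fails the run):
1. the can hangs freely by its bail on the hook's bar, let go (x of can_bail in the frame of hook_seat between -0.042 and 0.03 m and y of can_bail in the frame of hook_seat between -0.025 and 0.025 m and z of can_bail in the frame of hook_seat between -0.002 and 0.02 m and angle between can's own z axis and vertical below 0.35 rad and contact force between can and manifold above 0.5 N and contact force between can and the fingers below 0.05 N and contact force between can and the arm below 0.05 N), for 0.3 s.
2. the handwheel is shut against its stop (within 0.08 rad) (value of joint wheel below 0.08 rad), for 0.2 s.
At the end, for the whole second after the job is handed in: The wheel is still, 12.57 rad (within 0.25) open from its stop, fingers pressing its handle with over 2 N; the can hangs still, untouched, tilted under 0.35 rad, bail peak within 25 mm sideways of the hook bar's centre line, -2 to 20 mm above it, between tip and post (all of step 1 and linear speed of can below 0.06 m/s and value of joint wheel between 12.316 and 12.816 rad and velocity of joint wheel between -0.1 and 0.1 rad/s and contact force between handle and the fingers above 2 N); the arm keeps its last pose, push and grip.
It fails at once if one of the other loose things is shifted more than 30 mm (distance of any of oil_bottle, fitting, wrench, cup, jar, screwdriver from where it was at the start of the episode above 0.03 m).
It also fails if it takes over 72 s, if anything falls off the work surface, if the arm or the gripper's body presses on something with over 40 N, if the wrist force passes 120 N, or if a joint passes its speed limit or range.

## Working session

There is one attempt and no reset: what is moved stays moved. The work goes in short steps, Python scripts to look and compute and a tool call to move; the robot and the scene stay as the last step left them, time stands still between calls to the robot, and variables do not carry over. Pictures are saved under pics/ and viewed, about 8 in all and at most 12, crops included, and the job is handed in when it is done.

Besides the shell and the picture viewer there is one more tool, called after "Call:" as name(argument=value, ...) on one line, values as JSON. drive_tool: Moves the arm, as the interface text tells. Its arguments: {"type":"object","properties":{"plan":{"type":"array","items":{"type":"array","items":{"type":"number"}}},"gripper":{"type":"number"}},"required":["plan"]}

```bash
mkdir -p pics
cat > h.py <<'E'
import numpy as np, cv2, pickle
from scipy.spatial.transform import Rotation as R
from station import r
def grab(n):
    s=r.read_state(); f=r.grab_frame(n)
    if n=="wrist":
        T=np.eye(4); T[:3,:3]=R.from_rotvec(s["eef_rot"]).as_matrix(); T[:3,3]=s["position"]
        f["c2w"]=T@np.array(f["tool_from_camera"])
    else: f["c2w"]=np.linalg.inv(np.array(f["world_to_cam"]))
    return f
def ray(f,px):
    u=cv2.undistortPoints(np.array([[px]],float),np.array(f["camera_matrix"]),np.array(f["dist_coeffs"],float))[0,0]
    d=f["c2w"][:3,:3]@np.array([u[0],u[1],1]); return f["c2w"][:3,3],d/np.linalg.norm(d)
def onz(f,px,z):
    o,d=ray(f,px); return o+d*(z-o[2])/d[2]
def tri(a,b):
    A=np.zeros((3,3));v=np.zeros(3)
    for f,p in(a,b):
        o,d=ray(f,p);M=np.eye(3)-np.outer(d,d);A+=M;v+=M@o
    x=np.linalg.solve(A,v); return x,[np.linalg.norm(np.cross(x-ray(f,p)[0],ray(f,p)[1])) for f,p in(a,b)]
def proj(f,X):
    w=np.linalg.inv(f["c2w"]); return cv2.projectPoints(np.array(X,float).reshape(-1,3),cv2.Rodrigues(w[:3,:3])[0],w[:3,3],np.array(f["camera_matrix"]),np.array(f["dist_coeffs"],float))[0][:,0]
def save(f,name): cv2.imwrite("pics/"+name+".png",cv2.cvtColor(f["img"],cv2.COLOR_RGB2BGR)); pickle.dump(f,open("pics/"+name+".pkl","wb"))
def load(name): return pickle.load(open("pics/"+name+".pkl","rb"))
E
python3 - <<'E'
from h import *
np.set_printoptions(precision=3,suppress=True)
print(r.read_state())
for n in("scene","side","wrist"):
    f=grab(n); save(f,n+"0"); print(n,f["c2w"])
E
```

```text
{'clock': 0.0, 'joint_positions': array([-1.229,  0.6  , -0.003,  1.6  ,  0.002,  0.943, -0.08 ]), 'joint_vel': array([ 0.   ,  0.003,  0.001, -0.   ,  0.   ,  0.   ,  0.001]), 'tau': array([  0.   , -76.507,   1.497, -25.235,  -0.053,   0.017,   0.   ]), 'position': array([294.642, 661.941, 239.764]), 'eef_rot': array([ 2.634,  1.711, -0.002]), 'wrist_force': array([ 0.645, -0.73 ,  1.026]), 'ft_torque': array([ 0.002,  0.031, -0.019]), 'gripper_width': 92.78594794236493}
scene [[ -0.883   0.34   -0.324 863.697]
 [  0.469   0.621  -0.628 618.008]
 [ -0.013  -0.706  -0.708 801.34 ]
 [  0.      0.      0.      1.   ]]
side [[   0.799   -0.36     0.481  -39.113]
 [  -0.601   -0.453    0.658 -752.645]
 [  -0.019   -0.815   -0.579  837.557]
 [   0.       0.       0.       1.   ]]
wrist [[  0.407   0.884   0.231 230.613]
 [  0.913  -0.394  -0.104 690.354]
 [ -0.001   0.254  -0.967 383.937]
 [  0.      0.      0.      1.   ]]
```

View pics/scene0.png

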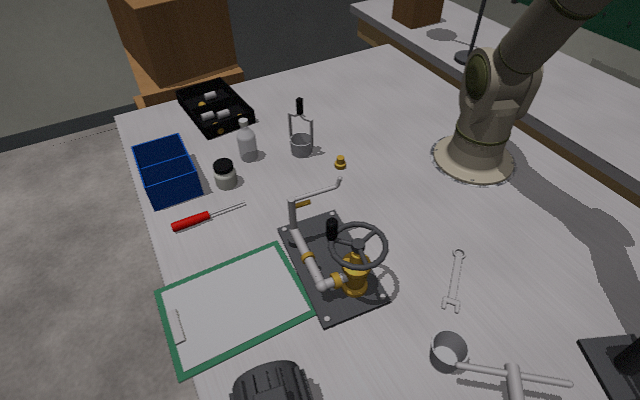

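View pics/side0.png

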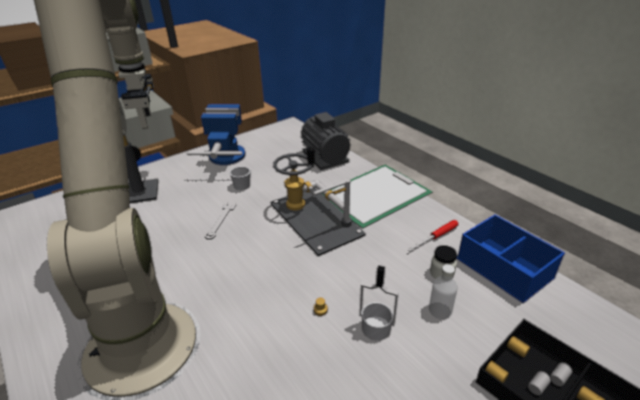

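Scene picture: the can is at about (302,145) with its grip at (299,105), the hook tip at (340,180), the post at (292,210), the wheel hub at (358,243) and the handle at (332,230). Side picture: can grip at (380,277), post at (347,200), wheel at (294,162). Next, enlarged crops of both to get accurate pixels.

Run:
```python
from h import *
a=load("scene0")["img"]; b=load("side0")["img"]
# scene x270..410,y85..295 ; side x265..405,y140..350 ; scale 2.85
c=[cv2.resize(i,None,fx=2.85,fy=2.85,interpolation=cv2.INTER_CUBIC) for i in(a[85:295,270:410],b[140:350,265:405])]
m=np.hstack(c)[:,:800]; m=cv2.convertScaleAbs(m,alpha=1.4,beta=15); cv2.imwrite("pics/crop1.png",m[:,:,::-1]);print(m.shape)
```

```text
(598, 798, 3)
```

View pics/crop1.png

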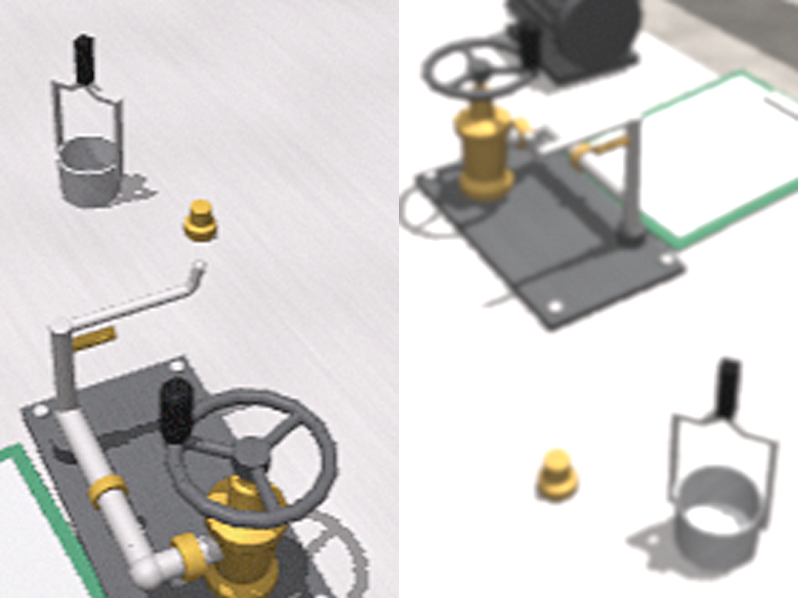

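The crops show, in crop pixels:

| Point | Left | Right |
|---|---|---|
| grip centre | (84,60) | (729,388) |
| hub top | (252,447) | (481,70) |
| post top | (61,326) | (634,124) |
| hook tip | (199,265) | not visible |
| handle middle | (176,411) | (531,45) |
| bail corners | (54,84), (121,101) | (676,418), (776,442) |

Run:
```python
from h import *
np.set_printoptions(precision=1,suppress=True)
a=load("scene0"); b=load("side0")
A=lambda u,v:(270+u/2.85-.3,85+v/2.85-.3); B=lambda u,v:(265+(u-399)/2.85-.3,140+v/2.85-.3)
for n,l,q in[("grip 170",(84,60),(729,388)),("hub171",(252,447),(481,70)),("post170",(61,326),(634,124)),("handle196",(176,411),(531,45)),("bailL",(54,84),(676,418)),("bailR",(121,101),(776,442)),("bail swap",(54,84),(776,442)),("swap2",(121,101),(676,418))]:
    print(n,*tri((a,A(*l)),(b,B(*q))))
print("post170 z",onz(a,A(61,326),170),onz(b,B(634,124),170)); print("hub z171",onz(a,A(252,447),171),onz(b,B(481,70),171))
print("tip z187",onz(a,A(199,265),188)); print("handle196",onz(a,A(176,411),196))
print("grip z170",onz(a,A(84,60),170),onz(b,B(729,388),170))
print("fitting",onz(b,B(557,470),20),"can bottom ctr",onz(a,A(90,180),0))
print("bottle,jar",onz(a,(247,150),60),onz(a,(225,178),40))
```

```text
grip 170 [ 451.1 -287.2  166.4] [np.float64(1.0967136718657737), np.float64(1.096713671865779)]
hub171 [566.2 213.1 165.2] [np.float64(2.082147654065058), np.float64(2.0821476540649853)]
post170 [630.6  37.5 161. ] [np.float64(0.5255107788521469), np.float64(0.525510778852076)]
handle196 [608.9 180.  194.5] [np.float64(1.5065753429902617), np.float64(1.5065753429903854)]
bailL [ 453.8 -277.4  136.5] [np.float64(33.48314247024459), np.float64(33.48314247024454)]
bailR [ 442.4 -300.3  116.7] [np.float64(36.96859930028022), np.float64(36.968599300280125)]
bail swap [ 471.4 -320.9  124.5] [np.float64(0.594381334324211), np.float64(0.5943813343243229)]
swap2 [ 426.1 -257.5  126.3] [np.float64(1.8499438472346619), np.float64(1.849943847234761)]
post170 z [633.5  46.  170. ] [622.2  26.8 170. ]
hub z171 [567.1 217.8 171. ] [562.7 203.6 171. ]
tip z187 [514.8  53.9 188. ]
handle196 [608.3 182.  196. ]
grip z170 [ 452.7 -281.2  170. ] [ 449.6 -290.1  170. ]
fitting [ 379.5 -167.5   20. ] can bottom ctr [ 444.4 -299.9    0. ]
bottle,jar [ 621.3 -299.9   60. ] [ 714.5 -236.6   40. ]
```

```bash
cat >> h.py <<'E'
def rel(pos,yaw=None,pose=None):
    "shares (500 mm, 360 deg) from the present pose to TCP pos, tool down, tool x at yaw deg"
    s=r.read_state(); p,q=pose if pose else (s["position"],R.from_rotvec(s["eef_rot"]))
    d=q.inv().apply(np.array(pos,float)-p)/500
    t=np.zeros(3)
    if yaw is not None:
        y=np.radians(yaw); tgt=R.from_matrix(np.array([[np.cos(y),np.sin(y),0],[np.sin(y),-np.cos(y),0],[0,0,-1]]).T)
        t=(q.inv()*tgt).as_rotvec()/(2*np.pi)
    return np.round(np.r_[d,t],4)
def st():
    s=r.read_state(); q=R.from_rotvec(s["eef_rot"]).as_matrix()
    print("t %.1f"%s["clock"],"pos",s["position"].round(1),"yaw %.1f"%np.degrees(np.arctan2(q[1,0],q[0,0])),"z",q[:,2].round(3),"F",s["wrist_force"].round(1),"w %.1f"%s["gripper_width"],"j",s["joint_positions"].round(2))
E
python3 -c "
from h import *
st();print(rel((520,110,400)))"
```

```text
t 0.1 pos [294.7 662.  240. ] yaw 66.0 z [-0.    -0.001 -1.   ] F [ 0.3 -0.1 -0.2] w 93.2 j [-1.23  0.6  -0.    1.6   0.    0.94 -0.08]
[-0.8258  0.8606 -0.319   0.      0.      0.    ]
```

Call:
drive_tool(plan=[[0, 0, -0.1, 0, 0, 0], [-0.1, 0.1, -0.2, 0, 0, 0], [-0.82, 0.86, -0.32, 0, 0, 0], [-0.82, 0.86, -0.32, 0, 0, 0], [-0.82, 0.86, -0.32, 0, 0, 0], [-0.82, 0.86, -0.32, 0, 0, 0], [-0.82, 0.86, -0.32, 0, 0, 0], [-0.82, 0.86, -0.32, 0, 0, 0], [-0.82, 0.86, -0.32, 0, 0, 0], [-0.82, 0.86, -0.32, 0, 0, 0]], gripper=1)

```text
clock: 1.15
position: [461.0, 256.4, 377.8]
eef_rot: [-2.635, -1.711, -0.0]
wrist_force: [1.0, 0.1, 0.1]
gripper_width: 93.0
```

```bash
python3 -c "
from h import *
st();print(rel((520,110,400)))"
```

```text
t 1.1 pos [461.  256.4 377.8] yaw 66.0 z [ 0.  0. -1.] F [1.  0.1 0.1] w 93.0 j [-0.69  0.22  0.1   1.88 -0.02  1.05  0.57]
[-0.2196  0.2269 -0.0443  0.      0.      0.    ]
```

Call:
drive_tool(plan=[[-0.22, 0.23, -0.045, 0, 0, 0], [-0.22, 0.23, -0.045, 0, 0, 0], [-0.22, 0.23, -0.045, 0, 0, 0], [-0.22, 0.23, -0.045, 0, 0, 0], [-0.22, 0.23, -0.045, 0, 0, 0], [-0.22, 0.23, -0.045, 0, 0, 0], [-0.22, 0.23, -0.045, 0, 0, 0], [-0.22, 0.23, -0.045, 0, 0, 0], [-0.22, 0.23, -0.045, 0, 0, 0], [-0.22, 0.23, -0.045, 0, 0, 0]])

```text
clock: 2.15
position: [520.9, 111.9, 400.0]
eef_rot: [-2.634, -1.713, 0.0]
wrist_force: [0.7, 0.6, 0.1]
gripper_width: 92.9
```

```bash
python3 -c "
from h import *
st();f=grab('wrist');save(f,'w1');f['img']=cv2.resize(f['img'],None,fx=1.25,fy=1.25);save(f,'w1big')"
```

```text
t 2.1 pos [520.9 111.9 400. ] yaw 66.1 z [-0. -0. -1.] F [0.7 0.6 0.1] w 92.9 j [-0.47  0.21  0.18  1.84 -0.04  1.1   0.89]
```

View pics/w1big.png

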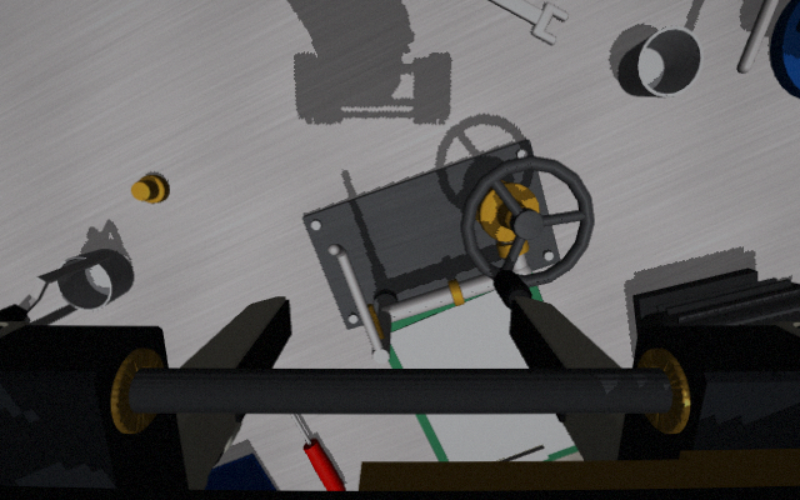

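The wrist view (1.25x scale) shows the hook tip at (335,251), the post top at (381,355), the hub at (527,222) and plate corners at (304,215) and (528,140). The handle is near (512,288), and the lines are clear enough to fix the hook's axis.

Run:
```python
from h import *
np.set_printoptions(precision=1,suppress=True)
f=load("w1"); P=lambda u,v,z:onz(f,(u/1.25,v/1.25),z)
tip=P(335,250.5,190);post=P(381,355,170);hub=P(527,222,171);c1=P(304,215,12);c2=P(528,140,12);c3=P(348,328,12)
print(tip,post,hub,"tip-post",np.linalg.norm((tip-post)[:2]))
ang=lambda d:np.degrees(np.arctan2(d[1],d[0]))
print("x from tip-post",ang(post-tip),"from plate",ang(c2-c1)-90,np.linalg.norm(c2-c1),"c3",ang(c3-c1),np.linalg.norm(c3-c1))
# rim ellipse: dark outline points -> centre at z165
print("rim left/right",P(462,222,165),P(593,222,165),"top/bot",P(527,157,165),P(527,284,165))
print("handle foot/top",P(512,288,185))
# tri with scene
a=load("scene0");A=lambda u,v:(270+u/2.85-.3,85+v/2.85-.3)
for n,w,s in[("tip",(335,250.5),(199,264)),("hub",(527,222),(252,447)),("post",(381,355),(61,326))]: print(n,*tri((f,(w[0]/1.25,w[1]/1.25)),(a,A(*s))))
```

```text
[514.4  53.  190. ] [630.3  42.6 170. ] [563.7 217.  171. ] tip-post 116.31892125321173
x from tip-post -5.115042135827261 from plate -5.605871380959428 292.88181024770734 c3 -5.765734107662442 163.56940495959196
rim left/right [541.4 164.1 165. ] [590.  273.6 165. ] top/bot [511.  237.8 165. ] [621.5 198.2 165. ]
handle foot/top [610.9 181.6 185. ]
tip [514.5  52.8 188.2] [np.float64(0.3200263243681279), np.float64(0.32002632436809)]
hub [565.2 216.9 168.4] [np.float64(0.9725280447033307), np.float64(0.9725280447032537)]
post [632.1  41.8 165.7] [np.float64(0.30610681100163245), np.float64(0.30610681100170706)]
```

```bash
python3 -c "
from h import *
print(rel((450,-288,330),-55))"
```

```text
[-0.7882  0.1949  0.14   -0.      0.      0.3362]
```

Call:
drive_tool(plan=[[-0.788, 0.195, 0.14, 0, 0, 0.336], [-0.788, 0.195, 0.14, 0, 0, 0.336], [-0.788, 0.195, 0.14, 0, 0, 0.336], [-0.788, 0.195, 0.14, 0, 0, 0.336], [-0.788, 0.195, 0.14, 0, 0, 0.336], [-0.788, 0.195, 0.14, 0, 0, 0.336], [-0.788, 0.195, 0.14, 0, 0, 0.336], [-0.788, 0.195, 0.14, 0, 0, 0.336], [-0.788, 0.195, 0.14, 0, 0, 0.336], [-0.788, 0.195, 0.14, 0, 0, 0.336]])

```text
clock: 3.2
position: [448.7, -291.1, 329.8]
eef_rot: [3.09, -0.56, -0.001]
wrist_force: [-0.3, 0.6, 0.2]
gripper_width: 92.9
```

```bash
python3 -c "
from h import *
st();print(rel((450,-288,330),-55))"
```

```text
t 3.2 pos [ 448.7 -291.1  329.8] yaw -20.6 z [-0.001 -0.001 -1.   ] F [-0.3  0.6  0.2] w 92.9 j [-0.03  0.31  0.66  1.95 -0.23  0.95  0.39]
[ 0.0002 -0.0067 -0.0004  0.0002 -0.      0.0957]
```

Call:
drive_tool(plan=[[0, 0, 0, 0, 0, 0.096], [0, 0, 0, 0, 0, 0.096], [0, 0, 0, 0, 0, 0.096], [0, 0, 0, 0, 0, 0.096], [0, 0, 0, 0, 0, 0.096], [0, 0, 0, 0, 0, 0.096], [0, 0, 0, 0, 0, 0.096], [0, 0, 0, 0, 0, 0.096], [0, 0, 0, 0, 0, 0.096], [0, 0, 0, 0, 0, 0.096]])

```text
clock: 4.2
position: [449.9, -288.4, 330.1]
eef_rot: [-2.793, 1.438, -0.0]
wrist_force: [0.4, -0.8, 0.8]
gripper_width: 93.1
```

```bash
python3 -c "
from h import *
st();f=grab('wrist');save(f,'w2')"
```

```text
t 4.2 pos [ 449.9 -288.4  330.1] yaw -54.5 z [ 0.  0. -1.] F [ 0.4 -0.8  0.8] w 93.1 j [-0.14  0.34  0.82  1.96 -0.3   0.96 -0.12]
```

View pics/w2.png

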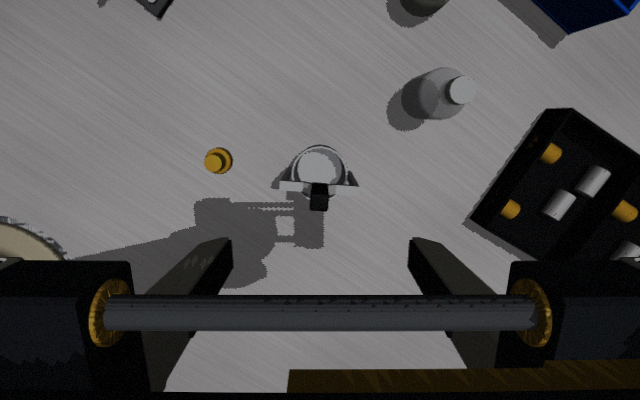

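The wrist view shows the bail lying nearly along the image's x axis, from (275,186) to (357,184). The grip's top face is at about (319,203).

Run:
```python
from h import *
np.set_printoptions(precision=1,suppress=True)
f=load("w2")
l=onz(f,(275,186),126);q=onz(f,(357,185),126);print(l,q,(l+q)/2,np.degrees(np.arctan2(*(q-l)[1::-1])),np.linalg.norm(q-l))
print("grip top",onz(f,(319.5,203),193))
c=f["img"][178:218,295:345].max(2)<45; ys,xs=np.nonzero(c); print(xs.min()+295,xs.max()+295,ys.min()+178,ys.max()+178)
g=rel((450,-288,178-3+3),-55.0);print(g)
```

```text
[ 421.4 -250.8  126. ] [ 472.2 -320.3  126. ] [ 446.8 -285.6  126. ] -53.787690337045376 86.0707718594481
grip top [ 447.7 -289.7  193. ]
295 344 178 210
[-0.  -0.   0.3 -0.  -0.   0. ]
```

Call:
drive_tool(plan=[[0, 0, 0.08, 0, 0, 0], [0, 0, 0.16, 0, 0, 0], [0, 0, 0.22, 0, 0, 0], [0, 0, 0.27, 0, 0, 0], [0, 0, 0.304, 0, 0, 0], [0, 0, 0.304, 0, 0, 0], [0, 0, 0.304, 0, 0, 0], [0, 0, 0.304, 0, 0, 0], [0, 0, 0.304, 0, 0, 0], [0, 0, 0.304, 0, 0, 0]])

```text
clock: 5.25
position: [450.3, -288.4, 178.8]
eef_rot: [-2.793, 1.438, -0.002]
wrist_force: [0.8, 0.0, -0.2]
gripper_width: 93.0
```

Call:
drive_tool(plan=[[0, 0, 0, 0, 0, 0], [0, 0, 0, 0, 0, 0], [0, 0, 0, 0, 0, 0], [0, 0, 0, 0, 0, 0], [0, 0, 0, 0, 0, 0], [0, 0, 0, 0, 0, 0], [0, 0, 0, 0, 0, 0], [0, 0, 0, 0, 0, 0], [0, 0, 0, 0, 0, 0], [0, 0, 0, 0, 0, 0]], gripper=-1)

```text
clock: 6.25
position: [449.9, -288.3, 178.0]
eef_rot: [-2.793, 1.438, -0.0]
wrist_force: [-0.7, 1.0, 0.0]
gripper_width: 17.6
```

```bash
python3 -c "
from h import *
st()"
```

```text
t 6.2 pos [ 449.9 -288.3  178. ] yaw -54.5 z [ 0.  0. -1.] F [-0.7  1.   0. ] w 17.6 j [ 0.03  0.53  0.64  2.12 -0.53  0.65  0.08]
```

```bash
python3 -c "
from h import *
print(rel((463,58,255),-95.5))"
```

```text
[-0.5487 -0.4236 -0.1539 -0.      0.      0.1139]
```

Call:
drive_tool(plan=[[0, 0, -0.03, 0, 0, 0], [0, 0, -0.08, 0, 0, 0], [0, 0, -0.13, 0, 0, 0.01], [-0.03, -0.02, -0.154, 0, 0, 0.02], [-0.07, -0.05, -0.154, 0, 0, 0.03], [-0.12, -0.09, -0.154, 0, 0, 0.04], [-0.17, -0.13, -0.154, 0, 0, 0.05], [-0.22, -0.17, -0.154, 0, 0, 0.06], [-0.27, -0.21, -0.154, 0, 0, 0.07], [-0.32, -0.25, -0.154, 0, 0, 0.08]])

```text
clock: 7.25
position: [458.4, -84.1, 254.9]
eef_rot: [-2.345, 2.091, 0.001]
wrist_force: [0.2, 0.6, -2.7]
gripper_width: 15.7
```

```bash
python3 -c "
from h import *
st();print(rel((463,58,255),-95.5))"
```

```text
t 7.2 pos [458.4 -84.1 254.9] yaw -83.4 z [-0.  0. -1.] F [ 0.2  0.6 -2.7] w 15.7 j [-0.65  0.4   0.98  2.19 -0.48  0.78 -0.8 ]
[-0.2813 -0.0415 -0.      0.      0.      0.0335]
```

Call:
drive_tool(plan=[[-0.04, -0.006, 0, 0, 0, 0.005], [-0.08, -0.012, 0, 0, 0, 0.01], [-0.12, -0.018, 0, 0, 0, 0.015], [-0.16, -0.024, 0, 0, 0, 0.02], [-0.2, -0.03, 0, 0, 0, 0.025], [-0.24, -0.036, 0, 0, 0, 0.03], [-0.27, -0.04, 0, 0, 0, 0.0335], [-0.281, -0.0415, 0, 0, 0, 0.0335], [-0.281, -0.0415, 0, 0, 0, 0.0335], [-0.281, -0.0415, 0, 0, 0, 0.0335]])

```text
clock: 8.25
position: [462.9, 55.8, 255.1]
eef_rot: [2.115, -2.323, 0.0]
wrist_force: [-0.1, -0.1, -1.9]
gripper_width: 16.1
```

```bash
python3 -c "
from h import *
st();x=np.array([.9954,-.0958])
for d in(-105,-8):
  p=np.array([567.5,48.2])+d*x; print(p,rel((*p,254),-95.5))
for n in('scene','side'): save(grab(n),n+'1')
a,b=[load(n)['img'] for n in('scene1','side1')]
m=np.hstack([cv2.resize(i,None,fx=2.5,fy=2.5,interpolation=cv2.INTER_CUBIC) for i in(a[80:310,250:410],b[60:290,250:410])]);cv2.imwrite('pics/crop2.png',cv2.convertScaleAbs(m,alpha=1.2)[:,:,::-1])"
```

```text
t 8.2 pos [462.9  55.8 255.1] yaw -95.4 z [ 0. -0. -1.] F [-0.1 -0.1 -1.9] w 16.1 j [-1.    0.45  1.09  2.2  -0.56  0.81 -1.21]
[462.983  58.259] [-0.0049  0.0002  0.0022 -0.     -0.      0.0004]
[559.5368  48.9664] [-0.0044 -0.1938  0.0022 -0.     -0.      0.0004]
```

View pics/crop2.png

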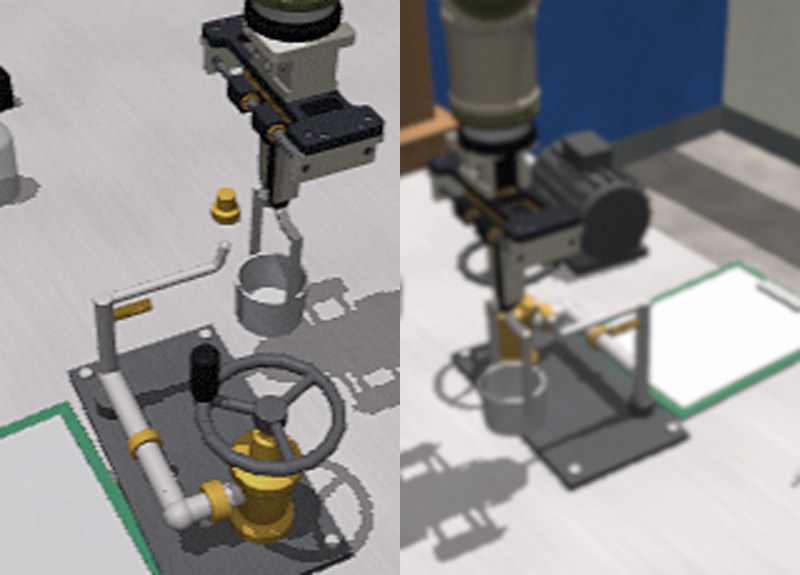

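The can hangs upright in the jaws in front of the hook tip, its bail square to the bar and its rim below the bar. Clear to slide in.

Call:
drive_tool(plan=[[-0.0045, 0, 0.002, 0, 0, 0], [-0.0045, -0.02, 0.002, 0, 0, 0], [-0.0045, -0.045, 0.002, 0, 0, 0], [-0.0045, -0.07, 0.002, 0, 0, 0], [-0.0045, -0.095, 0.002, 0, 0, 0], [-0.0045, -0.12, 0.002, 0, 0, 0], [-0.0045, -0.145, 0.002, 0, 0, 0], [-0.0045, -0.17, 0.002, 0, 0, 0], [-0.0045, -0.19, 0.002, 0, 0, 0], [-0.0045, -0.194, 0.002, 0, 0, 0]])

```text
clock: 9.35
position: [561.0, 49.4, 254.0]
eef_rot: [-2.115, 2.323, -0.001]
wrist_force: [0.4, 0.9, -1.8]
gripper_width: 16.3
```

```bash
python3 -c "
from h import *
st();print(rel((559.5,49,210),-95.5))
for n in('scene','side'): save(grab(n),n+'2')
a,b=[load(n)['img'] for n in('scene2','side2')]
m=np.hstack([cv2.resize(i,None,fx=2.5,fy=2.5,interpolation=cv2.INTER_CUBIC) for i in(a[80:310,250:410],b[60:290,250:410])]);cv2.imwrite('pics/crop3.png',cv2.convertScaleAbs(m,alpha=1.2)[:,:,::-1])"
```

```text
t 9.3 pos [561.   49.4 254. ] yaw -95.4 z [ 0.001 -0.001 -1.   ] F [ 0.4  0.9 -1.8] w 16.3 j [-0.84  0.57  1.01  2.   -0.61  0.91 -1.17]
[ 0.001   0.0031  0.088  -0.0001 -0.0001  0.0004]
```

View pics/crop3.png

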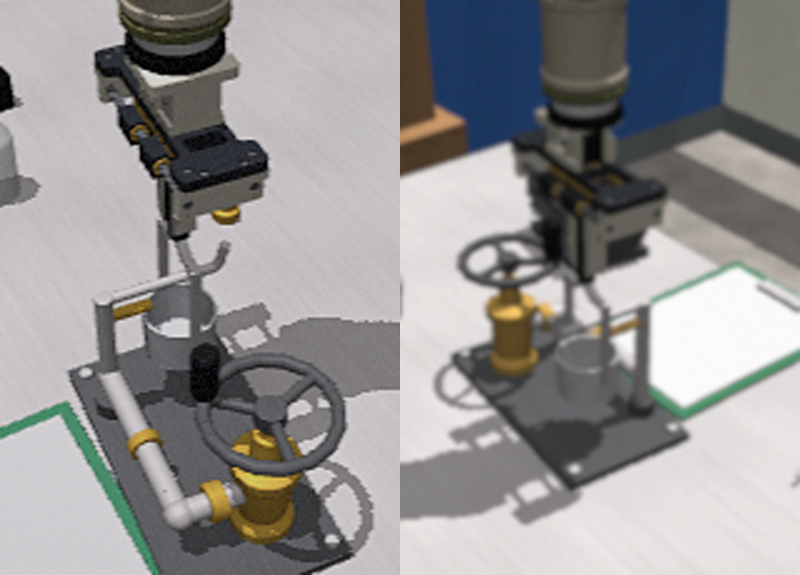

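The bar passes through the arch. Lowering onto it.

Call:
drive_tool(plan=[[0, 0, 0.02, 0, 0, 0], [0, 0, 0.04, 0, 0, 0], [0, 0, 0.055, 0, 0, 0], [0, 0, 0.07, 0, 0, 0], [0, 0, 0.078, 0, 0, 0], [0, 0, 0.084, 0, 0, 0], [0, 0, 0.088, 0, 0, 0], [0, 0, 0.09, 0, 0, 0], [0, 0, 0.09, 0, 0, 0], [0, 0, 0.09, 0, 0, 0]])

```text
clock: 10.45
position: [560.2, 48.7, 210.3]
eef_rot: [-2.114, 2.323, -0.002]
wrist_force: [-3.1, -2.2, 11.6]
gripper_width: 15.8
```

Call:
drive_tool(plan=[[0, 0, -0.002, 0, 0, 0], [0, 0, -0.002, 0, 0, 0], [0, 0, -0.002, 0, 0, 0], [0, 0, -0.002, 0, 0, 0], [0, 0, -0.002, 0, 0, 0], [0, 0, -0.002, 0, 0, 0], [0, 0, -0.002, 0, 0, 0], [0, 0, -0.002, 0, 0, 0], [0, 0, -0.002, 0, 0, 0], [0, 0, -0.002, 0, 0, 0]], gripper=0.2)

```text
clock: 11.45
position: [559.8, 49.6, 210.0]
eef_rot: [2.115, -2.323, 0.0]
wrist_force: [-0.1, -0.3, 0.5]
gripper_width: 55.9
```

Call:
drive_tool(plan=[[0, 0, -0.02, 0, 0, 0], [0, 0, -0.06, 0, 0, 0], [0, 0, -0.1, 0, 0, 0], [0, 0, -0.14, 0, 0, 0], [0, 0, -0.18, 0, 0, 0], [0, 0, -0.2, 0, 0, 0], [0, 0, -0.2, 0, 0, 0], [0, 0, -0.2, 0, 0, 0], [0, 0, -0.2, 0, 0, 0], [0, 0, -0.2, 0, 0, 0]])

```text
clock: 12.45
position: [559.4, 49.7, 309.3]
eef_rot: [2.114, -2.322, -0.001]
wrist_force: [-0.1, 1.2, -1.5]
gripper_width: 55.6
```

```bash
python3 -c "
from h import *
st()
for n in('scene','side'): save(grab(n),n+'3')
a,b=[load(n)['img'] for n in('scene3','side3')]
m=np.hstack([cv2.resize(i,None,fx=2.5,fy=2.5,interpolation=cv2.INTER_CUBIC) for i in(a[80:310,250:410],b[60:290,250:410])]);cv2.imwrite('pics/crop4.png',cv2.convertScaleAbs(m,alpha=1.2)[:,:,::-1])
h=np.array([610,181]); print(rel((*h,310),-95.5),rel((*h,310),-41))"
```

```text
t 12.4 pos [559.4  49.7 309.3] yaw -95.4 z [-0.001 -0.    -1.   ] F [-0.1  1.2 -1.5] w 55.6 j [-0.9   0.51  1.08  1.94 -0.53  1.02 -1.24]
[-2.711e-01 -7.580e-02 -1.100e-03  1.000e-04 -1.000e-04  4.000e-04] [-2.711e-01 -7.580e-02 -1.100e-03  2.000e-04 -0.000e+00 -1.510e-01]
```

View pics/crop4.png

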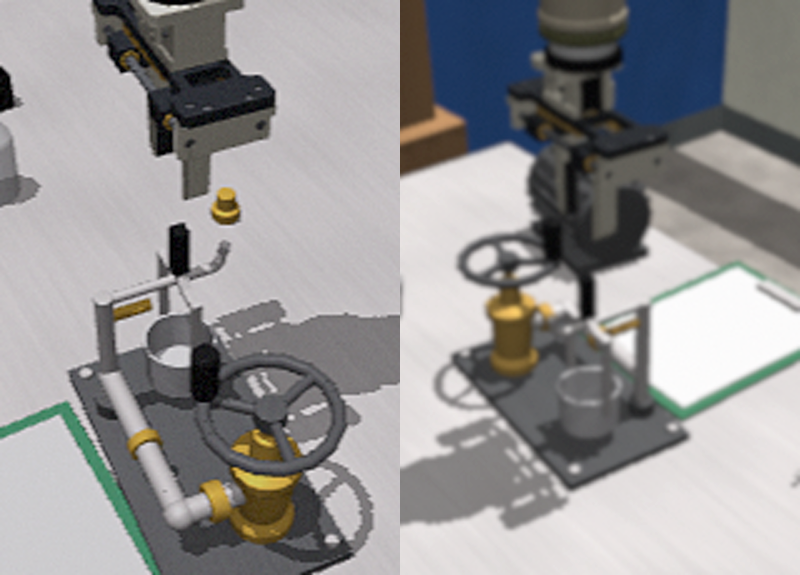

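Can hanging on the bar, free and upright. Moving to above the handle and turning the tool back to unwind the wrist.

Call:
drive_tool(plan=[[-0.027, -0.008, 0, 0, 0, -0.02], [-0.07, -0.02, 0, 0, 0, -0.04], [-0.12, -0.035, 0, 0, 0, -0.06], [-0.17, -0.05, 0, 0, 0, -0.08], [-0.22, -0.06, 0, 0, 0, -0.1], [-0.25, -0.07, 0, 0, 0, -0.12], [-0.27, -0.076, 0, 0, 0, -0.14], [-0.27, -0.076, 0, 0, 0, -0.16], [-0.27, -0.076, 0, 0, 0, -0.18], [-0.27, -0.076, 0, 0, 0, -0.2]])

```text
clock: 13.55
position: [610.1, 180.5, 309.6]
eef_rot: [3.078, -0.628, -0.001]
wrist_force: [-0.0, -0.3, 0.6]
gripper_width: 55.7
```

Call:
drive_tool(plan=[[0, 0, 0, 0, 0, -0.02], [0, 0, 0, 0, 0, -0.04], [0, 0, 0, 0, 0, -0.06], [0, 0, 0, 0, 0, -0.08], [0, 0, 0, 0, 0, -0.1], [0, 0, 0, 0, 0, -0.12], [0, 0, 0, 0, 0, -0.12], [0, 0, 0, 0, 0, -0.12], [0, 0, 0, 0, 0, -0.12], [0, 0, 0, 0, 0, -0.12]])

```text
clock: 14.55
position: [610.2, 180.6, 309.9]
eef_rot: [3.095, 0.539, -0.0]
wrist_force: [-0.2, 0.2, 0.6]
gripper_width: 55.7
```

```bash
python3 -c "
from h import *
st();print(rel((608.5,182,203),20))
f=grab('wrist');save(f,'w5')"
```

```text
t 14.6 pos [610.2 180.6 309.9] yaw 19.8 z [-0. -0. -1.] F [-0.2  0.2  0.6] w 55.7 j [-0.69  0.45  0.46  1.76 -0.23  0.99  0.21]
[-0.0021 -0.0038  0.2138  0.      0.     -0.0007]
```

View pics/w5.png

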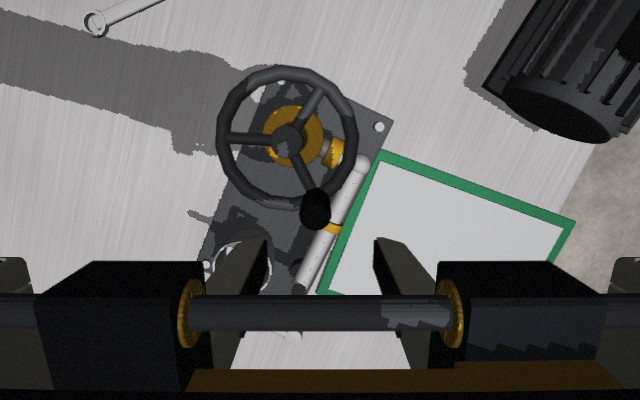

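The view shows the wheel hub at (287,140), the rim spanning x 215–358 and y 65–208, and the handle top at about (317,213). I'll use this second measurement to refine the hub and handle.

Run:
```python
from h import *
np.set_printoptions(precision=1,suppress=True)
f=load("w5");print("hub",onz(f,(287,140),171),"rim",onz(f,(286.5,136.5),168),"handle top",onz(f,(317,213),221),"mid",onz(f,(315.5,206),196))
```

```text
hub [567.2 219.1 171. ] rim [565.7 221.4 168. ] handle top [607.1 182.2 221. ] mid [606.2 180.3 196. ]
```

Call:
drive_tool(plan=[[-0.004, -0.0045, 0.04, 0, 0, 0], [-0.004, -0.0045, 0.09, 0, 0, 0], [-0.004, -0.0045, 0.14, 0, 0, 0], [-0.004, -0.0045, 0.18, 0, 0, 0], [-0.004, -0.0045, 0.205, 0, 0, 0], [-0.004, -0.0045, 0.214, 0, 0, 0], [-0.004, -0.0045, 0.214, 0, 0, 0], [-0.004, -0.0045, 0.214, 0, 0, 0], [-0.004, -0.0045, 0.214, 0, 0, 0], [-0.004, -0.0045, 0.214, 0, 0, 0]])

```text
clock: 15.6
position: [607.9, 182.0, 203.8]
eef_rot: [-3.094, -0.541, -0.002]
wrist_force: [0.3, 0.1, 0.8]
gripper_width: 55.9
```

Call:
drive_tool(plan=[[0, 0, 0, 0, 0, 0], [0, 0, 0, 0, 0, 0], [0, 0, 0, 0, 0, 0], [0, 0, 0, 0, 0, 0], [0, 0, 0, 0, 0, 0], [0, 0, 0, 0, 0, 0], [0, 0, 0, 0, 0, 0], [0, 0, 0, 0, 0, 0], [0, 0, 0, 0, 0, 0], [0, 0, 0, 0, 0, 0]], gripper=-1)

```text
clock: 16.6
position: [607.3, 181.9, 203.0]
eef_rot: [-3.095, -0.541, 0.001]
wrist_force: [-3.0, -0.9, 1.2]
gripper_width: 23.7
```

```bash
cat >> h.py <<'E'
C=np.array([566.,218.])
def arc(start,step,end=None,n=10,c=C,rad=55.,z=None,pose=None):
    s=r.read_state(); q=R.from_rotvec(s["eef_rot"]); p=s["position"]
    for k in range(1,n+1):
        a=np.radians(start+step*k if end is None else (min if step>0 else max)(start+step*k,end))
        t=np.array([c[0]+rad*np.cos(a),c[1]+rad*np.sin(a),p[2]]); v=q.inv().apply(t-p)/500
        print([round(float(v[0]),3),round(float(v[1]),3),0,0,0,0],end=", ")
    print()
def ang(c=C):
    d=r.read_state()["position"][:2]-c; print("ang %.1f rad %.1f"%(np.degrees(np.arctan2(d[1],d[0])),np.hypot(*d)))
E
python3 -c "
from h import *
st();ang();arc(-41,-8)"
```

```text
t 16.6 pos [607.3 181.9 203. ] yaw 19.8 z [-0. -0. -1.] F [-3.  -0.9  1.2] w 23.7 j [-0.65  0.56  0.4   1.87 -0.3   0.77  0.27]
ang -41.1 rad 54.9
[-0.014, 0.007, 0, 0, 0, 0], [-0.028, 0.011, 0, 0, 0, 0], [-0.043, 0.014, 0, 0, 0, 0], [-0.059, 0.014, 0, 0, 0, 0], [-0.074, 0.012, 0, 0, 0, 0], [-0.089, 0.008, 0, 0, 0, 0], [-0.103, 0.002, 0, 0, 0, 0], [-0.116, -0.006, 0, 0, 0, 0], [-0.128, -0.015, 0, 0, 0, 0], [-0.139, -0.026, 0, 0, 0, 0],
```

Call:
drive_tool(plan=[[-0.014, 0.007, 0, 0, 0, 0], [-0.028, 0.011, 0, 0, 0, 0], [-0.043, 0.014, 0, 0, 0, 0], [-0.059, 0.014, 0, 0, 0, 0], [-0.074, 0.012, 0, 0, 0, 0], [-0.089, 0.008, 0, 0, 0, 0], [-0.103, 0.002, 0, 0, 0, 0], [-0.116, -0.006, 0, 0, 0, 0], [-0.128, -0.015, 0, 0, 0, 0], [-0.139, -0.026, 0, 0, 0, 0]])

```text
clock: 17.6
position: [538.6, 171.4, 203.1]
eef_rot: [-3.094, -0.542, -0.006]
wrist_force: [7.4, 7.4, -9.9]
gripper_width: 23.4
```

```bash
python3 -c "
from h import *
st();ang();d=r.read_state()['position'][:2]-C;a=np.degrees(np.arctan2(d[1],d[0]));arc(-121,-7,-188)"
```

```text
t 17.6 pos [538.6 171.4 203.1] yaw 19.9 z [ 0.003  0.001 -1.   ] F [ 7.4  7.4 -9.9] w 23.4 j [-0.69  0.48  0.41  2.03 -0.29  0.68  0.25]
ang -120.5 rad 54.1
[-0.01, -0.011, 0, 0, 0, 0], [-0.016, -0.022, 0, 0, 0, 0], [-0.021, -0.035, 0, 0, 0, 0], [-0.025, -0.048, 0, 0, 0, 0], [-0.027, -0.061, 0, 0, 0, 0], [-0.027, -0.075, 0, 0, 0, 0], [-0.025, -0.088, 0, 0, 0, 0], [-0.022, -0.101, 0, 0, 0, 0], [-0.017, -0.114, 0, 0, 0, 0], [-0.014, -0.12, 0, 0, 0, 0],
```

Call:
drive_tool(plan=[[-0.01, -0.011, 0, 0, 0, 0], [-0.016, -0.022, 0, 0, 0, 0], [-0.021, -0.035, 0, 0, 0, 0], [-0.025, -0.048, 0, 0, 0, 0], [-0.027, -0.061, 0, 0, 0, 0], [-0.027, -0.075, 0, 0, 0, 0], [-0.025, -0.088, 0, 0, 0, 0], [-0.022, -0.101, 0, 0, 0, 0], [-0.017, -0.114, 0, 0, 0, 0], [-0.014, -0.12, 0, 0, 0, 0]])

```text
clock: 18.6
position: [511.7, 223.4, 203.0]
eef_rot: [3.093, 0.54, 0.003]
wrist_force: [4.6, -2.6, -4.9]
gripper_width: 23.5
```

```bash
python3 -c "
from h import *
st();ang();arc(-188,-2,-196)"
```

```text
t 18.6 pos [511.7 223.4 203. ] yaw 19.8 z [ 0.002 -0.001 -1.   ] F [ 4.6 -2.6 -4.9] w 23.5 j [-0.81  0.48  0.42  2.04 -0.29  0.68  0.14]
ang 174.3 rad 54.6
[0.003, -0.008, 0, 0, 0, 0], [0.005, -0.011, 0, 0, 0, 0], [0.007, -0.014, 0, 0, 0, 0], [0.009, -0.017, 0, 0, 0, 0], [0.009, -0.017, 0, 0, 0, 0], [0.009, -0.017, 0, 0, 0, 0], [0.009, -0.017, 0, 0, 0, 0], [0.009, -0.017, 0, 0, 0, 0], [0.009, -0.017, 0, 0, 0, 0], [0.009, -0.017, 0, 0, 0, 0],
```

Call:
drive_tool(plan=[[0.002, -0.005, 0, 0, 0, 0], [0.003, -0.008, 0, 0, 0, 0], [0.004, -0.01, 0, 0, 0, 0], [0.004, -0.01, 0, 0, 0, 0], [0.004, -0.01, 0, 0, 0, 0], [0.004, -0.01, 0, 0, 0, 0], [0.004, -0.01, 0, 0, 0, 0], [0.004, -0.01, 0, 0, 0, 0], [0.004, -0.01, 0, 0, 0, 0], [0.004, -0.01, 0, 0, 0, 0]])

```text
clock: 19.6
position: [511.7, 224.3, 203.0]
eef_rot: [3.09, 0.534, -0.0]
wrist_force: [4.3, -15.1, -1.0]
gripper_width: 23.5
```

```bash
python3 -c "
from h import *
st();ang()"
```

```text
t 19.6 pos [511.7 224.3 203. ] yaw 19.6 z [ 0.001 -0.005 -1.   ] F [  4.3 -15.1  -1. ] w 23.5 j [-0.81  0.48  0.42  2.04 -0.29  0.68  0.14]
ang 173.3 rad 54.6
```

It's stopped hard: 15 N of push moved it under 1 mm, at 174°, where the shut position was expected. Next I back off two turns in four half-turn calls.

Run:
```python
from h import *
y=np.radians(19.8); M=np.array([[np.cos(y),np.sin(y)],[np.sin(y),-np.cos(y)]])
cmd=np.array([510.8,230.5]); a0=174
for c in range(4):
    s=cmd.copy()
    for k in range(1,11):
        a=np.radians(a0+18*k); v=np.round(M.T@(C+55*np.array([np.cos(a),np.sin(a)])-s)/500,3); cmd=s+M@v*500
        print([float(v[0]),float(v[1]),0,0,0,0],end=", ")
    a0+=180; print("\n",cmd)
```

```text
[-0.014, 0.046, 0, 0, 0, 0], [-0.013, 0.08, 0, 0, 0, 0], [-0.002, 0.113, 0, 0, 0, 0], [0.019, 0.14, 0, 0, 0, 0], [0.048, 0.16, 0, 0, 0, 0], [0.08, 0.17, 0, 0, 0, 0], [0.115, 0.169, 0, 0, 0, 0], [0.147, 0.158, 0, 0, 0, 0], [0.175, 0.137, 0, 0, 0, 0], [0.194, 0.109, 0, 0, 0, 0], 
 [620.52665124 212.07957636]
[0.01, -0.033, 0, 0, 0, 0], [0.01, -0.068, 0, 0, 0, 0], [-0.002, -0.1, 0, 0, 0, 0], [-0.022, -0.127, 0, 0, 0, 0], [-0.051, -0.147, 0, 0, 0, 0], [-0.084, -0.157, 0, 0, 0, 0], [-0.118, -0.156, 0, 0, 0, 0], [-0.151, -0.145, 0, 0, 0, 0], [-0.178, -0.124, 0, 0, 0, 0], [-0.198, -0.096, 0, 0, 0, 0], 
 [511.12003494 223.70679916]
[-0.01, 0.033, 0, 0, 0, 0], [-0.009, 0.067, 0, 0, 0, 0], [0.002, 0.1, 0, 0, 0, 0], [0.023, 0.127, 0, 0, 0, 0], [0.052, 0.147, 0, 0, 0, 0], [0.084, 0.157, 0, 0, 0, 0], [0.119, 0.156, 0, 0, 0, 0], [0.151, 0.145, 0, 0, 0, 0], [0.179, 0.124, 0, 0, 0, 0], [0.198, 0.096, 0, 0, 0, 0], 
 [620.52665124 212.07957636]
[0.01, -0.033, 0, 0, 0, 0], [0.01, -0.068, 0, 0, 0, 0], [-0.002, -0.1, 0, 0, 0, 0], [-0.022, -0.127, 0, 0, 0, 0], [-0.051, -0.147, 0, 0, 0, 0], [-0.084, -0.157, 0, 0, 0, 0], [-0.118, -0.156, 0, 0, 0, 0], [-0.151, -0.145, 0, 0, 0, 0], [-0.178, -0.124, 0, 0, 0, 0], [-0.198, -0.096, 0, 0, 0, 0], 
 [511.12003494 223.70679916]
```

Call:
drive_tool(plan=[[-0.014, 0.046, 0, 0, 0, 0], [-0.013, 0.08, 0, 0, 0, 0], [-0.002, 0.113, 0, 0, 0, 0], [0.019, 0.14, 0, 0, 0, 0], [0.048, 0.16, 0, 0, 0, 0], [0.08, 0.17, 0, 0, 0, 0], [0.115, 0.169, 0, 0, 0, 0], [0.147, 0.158, 0, 0, 0, 0], [0.175, 0.137, 0, 0, 0, 0], [0.194, 0.109, 0, 0, 0, 0]])

```text
clock: 20.6
position: [621.0, 210.0, 203.0]
eef_rot: [3.093, 0.538, -0.001]
wrist_force: [-2.6, -4.6, 2.0]
gripper_width: 23.2
```

```bash
python3 -c "
from h import *
st();ang()"
```

```text
t 20.6 pos [621. 210. 203.] yaw 19.7 z [-0.    -0.002 -1.   ] F [-2.6 -4.6  2. ] w 23.2 j [-0.67  0.59  0.41  1.82 -0.31  0.8   0.23]
ang -8.2 rad 55.5
```

Tracking well: half a turn done, handle at −8°, forces small.

Call:
drive_tool(plan=[[0.01, -0.033, 0, 0, 0, 0], [0.01, -0.068, 0, 0, 0, 0], [-0.002, -0.1, 0, 0, 0, 0], [-0.022, -0.127, 0, 0, 0, 0], [-0.051, -0.147, 0, 0, 0, 0], [-0.084, -0.157, 0, 0, 0, 0], [-0.118, -0.156, 0, 0, 0, 0], [-0.151, -0.145, 0, 0, 0, 0], [-0.178, -0.124, 0, 0, 0, 0], [-0.198, -0.096, 0, 0, 0, 0]])

```text
clock: 21.6
position: [511.5, 223.9, 203.2]
eef_rot: [-3.094, -0.543, -0.006]
wrist_force: [16.5, 0.8, -17.4]
gripper_width: 23.5
```

Call:
drive_tool(plan=[[-0.01, 0.033, 0, 0, 0, 0], [-0.009, 0.067, 0, 0, 0, 0], [0.002, 0.1, 0, 0, 0, 0], [0.023, 0.127, 0, 0, 0, 0], [0.052, 0.147, 0, 0, 0, 0], [0.084, 0.157, 0, 0, 0, 0], [0.119, 0.156, 0, 0, 0, 0], [0.151, 0.145, 0, 0, 0, 0], [0.179, 0.124, 0, 0, 0, 0], [0.198, 0.096, 0, 0, 0, 0]])

```text
clock: 22.6
position: [621.0, 211.0, 203.0]
eef_rot: [3.093, 0.539, 0.001]
wrist_force: [0.9, -3.6, -2.1]
gripper_width: 23.4
```

Call:
drive_tool(plan=[[0.01, -0.033, 0, 0, 0, 0], [0.01, -0.068, 0, 0, 0, 0], [-0.002, -0.1, 0, 0, 0, 0], [-0.022, -0.127, 0, 0, 0, 0], [-0.051, -0.147, 0, 0, 0, 0], [-0.084, -0.157, 0, 0, 0, 0], [-0.118, -0.156, 0, 0, 0, 0], [-0.151, -0.145, 0, 0, 0, 0], [-0.178, -0.124, 0, 0, 0, 0], [-0.198, -0.096, 0, 0, 0, 0]])

```text
clock: 23.6
position: [511.5, 223.8, 203.2]
eef_rot: [-3.094, -0.543, -0.007]
wrist_force: [17.0, 2.0, -18.1]
gripper_width: 23.6
```

Call:
drive_tool(plan=[[0, 0, 0, 0, 0, 0], [0, 0, 0, 0, 0, 0], [0, 0, 0, 0, 0, 0], [0, 0, 0, 0, 0, 0], [0, 0, 0, 0, 0, 0], [0, 0, 0, 0, 0, 0], [0, 0, 0, 0, 0, 0], [0, 0, 0, 0, 0, 0], [0, 0, 0, 0, 0, 0], [0, 0, 0, 0, 0, 0]])

```text
clock: 24.6
position: [511.5, 223.0, 203.1]
eef_rot: [3.094, 0.541, 0.004]
wrist_force: [8.8, -1.4, -8.2]
gripper_width: 23.4
```

```bash
python3 -c "
from h import *
st();ang()
for n in('scene','side'): save(grab(n),n+'6')
a,b=[load(n)['img'] for n in('scene6','side6')]
m=np.hstack([cv2.resize(i,None,fx=2.5,fy=2.5,interpolation=cv2.INTER_CUBIC) for i in(a[80:310,250:410],b[60:290,250:410])]);cv2.imwrite('pics/crop6.png',cv2.convertScaleAbs(m,alpha=1.2)[:,:,::-1])"
```

```text
t 24.6 pos [511.5 223.  203.1] yaw 19.8 z [ 0.002 -0.    -1.   ] F [ 8.8 -1.4 -8.2] w 23.4 j [-0.81  0.48  0.42  2.04 -0.3   0.68  0.15]
ang 174.8 rad 54.7
```

View pics/crop6.png

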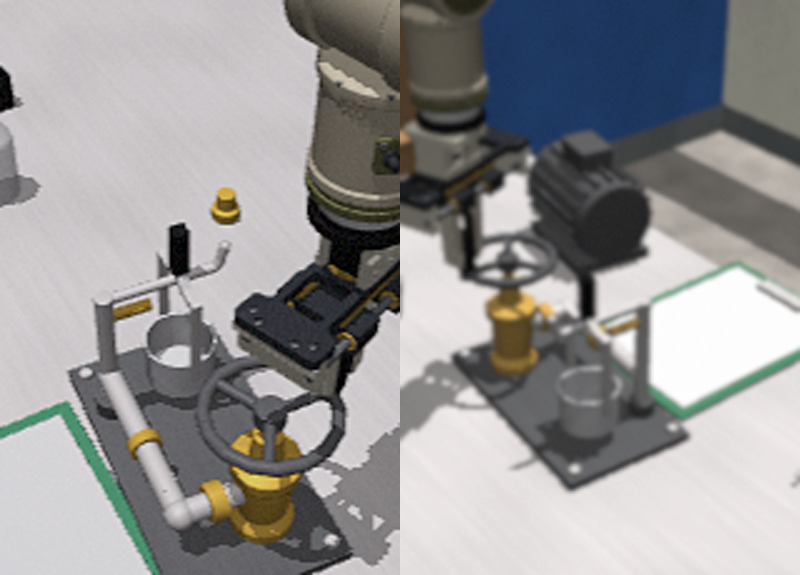

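```bash
python3 -c "
from h import *
st();print(r.hand_in())"
```

```text
t 24.7 pos [511.6 223.  203.1] yaw 19.8 z [ 0.002 -0.    -1.   ] F [ 7.9 -2.9 -8.9] w 23.5 j [-0.81  0.48  0.42  2.04 -0.3   0.68  0.15]
the job is handed in; nothing more can be done
None
```

I hung the can by its bail on the hook and let go of it. Then I turned the wheel clockwise onto its stop and backed it off two full turns. I handed the job in at 24.7 s with the gripper still closed on the handle; no verdict was reported.

- **Shut:** the handle stopped at about 174° around the wheel, where 15 N of push moved it less than 1 mm. The stop was expected at about 174.5°.
- **Backed off two turns:** the handle ended at 174.8°, about 1° from the stop angle after two turns. That puts the wheel at roughly 12.6 rad, inferred from the tool position, since the joint cannot be read directly. The jaws read 23.5 mm on the 24 mm handle, with about 12 N at the wrist.
- **Can and bench:** the last pictures show the can hanging upright and clear of the gripper, in the same place as when I released it. The fitting looked unmoved. The bottle, jar, cup, wrench and screwdriver were outside the final crops and I did not look at them again, but nothing I did went near them.

No check failed. The position estimates from different views disagreed by a few millimetres at most, apart from some single-view side-camera estimates that were 10 to 20 mm off and that I did not use.

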